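Lock the bayonet ring on the cylinder head

ROBOT

A 6-joint arm with a two-finger parallel gripper is mounted at the origin on the work surface. World frame = base frame: x ahead of the robot, y to its left, z up, the work surface at z = 0. Lengths are in mm, angles in rad, forces in N, time in s.
With the tool pointing down it reaches from about 350 to 775 mm from the base axis. Payload 7.3 kg.
Tool frame: the origin (TCP) lies at the centre of the arm's flange, where the gripper is bolted on; the fingertips stand 178 mm ahead of it and the grasp point (between the pads) lies 159 mm ahead of it; z points along the fingers, y is the direction in which the jaws open and shut (so a half turn about z gives the same grasp; the last joint's range is limited). The gripper opens to 92 mm and grips with 3 to 60 N. Pads are 19 mm wide; open, the fingers measure 130 mm over their backs; the gripper's body (75 mm by 190 mm) begins 47 mm behind the grasp point.
Start: joints at [-1.446, 0.342, 1.524, -0, 1.275, -0.146], TCP at [140.459, -505.865, 404.741] pointing down, gripper open.
Joint ranges: [-2.53, 2.53], [-0.77, 2.02], [0.04, 2.7], [-1, 4.14], [0.28, 2.66], [-3.11, 3.11]. Speed limits (rad/s): [2.57, 2.57, 3.14, 3.14, 3.14, 3.14].

INTERFACE

Orientations are given as [roll, pitch, yaw] about the fixed x, y, z axes, in that order (R = Rz(yaw) Ry(pitch) Rx(roll)).
In Python, from plant import status, viewer, ticket gives the robot as it stands.
- The arm moves only by the tool play_rows, never from a script. Its argument "commands" is a list of rows, each an object with "offset": the shift along the tool's x, y, z in m, a list of three; "twist": the turn about the tool's z in degrees. A call has 1 to 5 rows; each row shifts and turns the commanded pose from where the row before left it, along the tool's axes as they then stand; what a row does not reach is not made up. A row lasts 1/10 s, in which the tool goes at most 50 mm and 8.59 degrees, less where a joint would pass 70% of its speed; a pose out of reach is approached as far as the arm can. A call with a gripper value outside its range is refused whole. "jaw" is the closure in counts, from 0 (fully open) to 255 (shut), set as the call begins (left out, the last holds). The fingers move at their own pace and stop on an object; the grip force is fixed at half the most. Time passes only in rows, so rows that do not move let the fingers close. It gives the time, the measured TCP pose, the force and the opening at its end, in the units of the state.
- status.get_obs(): the state, without advancing time (a new reading comes with each control period).
- viewer.capture(name): name is "scene" or "top"; returns the picture (480x640x3 uint8, red, green, blue); there is no depth.
- viewer.camera_params(name): a dict with "fov_y" (degrees; the focal length in pixels is half the picture's height over the tangent of half this angle, whatever the lens; pixels are square), "cx", "cy" (the principal point, pixels), "D" ([k1, k2, p1, p2, k3] as OpenCV has them; the pictures are not rectified), "rvec" (rotation vector, rad) and "tvec" (3), from world to camera coordinates, as OpenCV has them. Camera axes: x right, y down, z forward; pixel columns grow to the right and rows downward; lengths in mm; the calibration is good to about 2 mm. A picture is of the moment at which its call begins. camera_params takes no time and is no camera call.
- ticket.close_job(): hands the job in, once; it reports no verdict.
The state is a dict: "time": time; "joint_positions": joint angles; "dq": joint speeds; "tau": joint torques, N m; "tool_pos": TCP position; "tcp_rot": TCP orientation; "contact_force": force on the tool from outside, world axes, zero at the start; "moment": the same for the moment, N m; "grip_width": finger opening in mm.
Only numpy, scipy, OpenCV 4.12 (cv2) and the standard library are available. Lean on these libraries where they do the work, as an engineer would, in place of code of your own. Each camera call takes 0.05 s, during which the arm holds its last target.

TASK

Fit the loose steel bayonet ring onto the spigot of the cylinder head on the slide: feel its two lugs into the entry slots, press it down against the spring and twist it clockwise (seen from above) about a quarter turn until it clicks up into its locking notches, then let go. Do not force it (keep the ring's load on the head under 40 N) and leave the other things on the bench where they are.

Things in the scene. Friction and masses are not known exactly. Their poses are not given: they have to be found in the camera images.
- ring_center (a point): Centre (16 mm above the underside) of the loose bayonet ring: plain steel, 160 g, 32 mm tall, bore 37, outside 46 mm diameter, upright on the bench. Grip: two flat ears on its +y and -y sides, 50 mm over the flats, 26 mm long in x, from 4 mm above the underside to the top. z is its axis, up; a half turn makes no difference.
- ring: The same ring, origin at the centre of its underside. Two inward lugs in the bore on its +x and -x sides: round pins, 6 mm diameter with rounded ends, from 3 to 9 mm above the underside, reaching in to 12 mm from the axis.
- spigot_top (a point): On the axis of the fixed steel spigot, nominally at the top of its 33 mm flange (a 20 mm nose goes 6 mm higher). z up; entry slots in the flange nominally along +x and -x. Shimmed and clocked by hand: the true flange is up to 5 mm higher or lower and the slots are up to 0.65 rad turned either way, to be felt or seen. Lugs pass a slot within about 0.14 rad; the ring has 2 mm radial play on the flange.
- spigot_foot (a point): Point on the spigot axis 20 mm below spigot_top: nominal height of the ring's underside at the bottom of its stroke (hard stop). Above the true hard stop the underside is: lugs lying on the flange 17 mm; lugs in the slots, ring lying on the sprung plate 11 to 12 mm; low enough to turn under the flange 2 mm or less; locked and released 7 mm.
- head: Grey cast cylinder head, 84 mm square, 50 mm tall, on a bronze carriage (110 x 100 x 25 mm) clamped on the slide; fixed. Origin under the carriage; spigot axis along z; head top 75 mm and spigot_top 121 mm above the origin. From the slots a pressed-down ring turns clockwise only: the locking notches begin 1.33 rad from the slots and a wall stops it at 1.57 rad (0.2 N m against the wall adds 13 N of load).
- spring_plate (a joint): Travel (m, down) of the sprung round plate, 43 mm diameter, about the spigot that pushes the ring up: 0 free, with about 1 N there and 1 N more per mm, to the hard stop at 0.012. Under 0.002 with the ring laid on, 0.010 to 0.012 with it pressed low enough to turn, 0.005 with it locked and released: in the notches the spring lifts it and it cannot turn back.
- slide: Linear slide, fixed: aluminium base 110 x 340 mm with two steel rods, 36 mm tall; origin under its centre, y along the rods. The carriage is clamped somewhere along it.
- core: Bystander: white PTFE tube core, 60 mm diameter, 34 mm tall, no lugs; origin under its centre.
- elbow: Bystander: brass elbow fitting, about 45 mm legs, 29 mm tall; origin under its corner.
- plier: Bystander: steel retaining ring plier lying flat, 170 mm long along x, 50 mm wide, 17 mm tall; origin under its pivot.
- plugs: Bystander: grey rack 75 x 130 mm with six black port plugs, 28 mm tall; origin under its centre.
- wrench: Bystander: steel wrench lying flat; origin under its middle.
- assembly_oil: Bystander: closed white bottle, 48 mm diameter, 120 mm tall; origin under its centre.
- rod_nut: Bystander: dark steel rod nut, 38 mm diameter, 22 mm tall; origin under its centre.
Not all that is in view belongs to the job. Leave any purple look-alike of the ring alone.

How it is judged (in metres and radians):
On the way:
1. the ring is on the spigot, its lugs in the slots, and pressed down against the spring (plate travel over 7.5 mm) (value of joint spring_plate above 0.0075 m and horizontal distance between ring_center and spigot_top below 0.005 m), for 0.05 s.
At the end, for the whole second after the job is handed in: The ring is locked and released: on the spigot's axis within 5 mm, upright within 0.1 rad, held by its lugs in the notches against the spring (plate travel between 3.3 and 6.8 mm), at rest (value of joint spring_plate between 0.0033 and 0.0068 m and horizontal distance between ring_center and spigot_top below 0.005 m and angle between ring_center's own z axis and vertical below 0.1 rad and linear speed of ring below 0.01 m/s); the robot touches nothing.
It fails at once if the ring loads the cylinder head with more than 40 N (contact force between ring and head above 40 N).
It fails at once if a bystander is moved by more than 30 mm (distance of any of core, elbow, plier, plugs, wrench, assembly_oil, rod_nut from where it was at the start of the episode above 0.03 m).
It also fails if it takes over 72 s, if anything falls off the work surface, if the arm or the gripper's body presses on something with over 40 N, if the wrist force passes 120 N, or if a joint passes its speed limit or range.

## Working session

There is one attempt and no reset: what is moved stays moved. The work goes in short steps, Python scripts to look and compute and a tool call to move; the robot and the scene stay as the last step left them, time stands still between calls to the robot, and variables do not carry over. Pictures are saved under pics/ and viewed, and the job is handed in when it is done.

Besides the shell and the picture viewer there is one more tool, called as a command line: name --argument value ..., lists and objects as JSON in quotes. play_rows: Moves the arm, as the interface text tells. Its arguments: {"type":"object","properties":{"commands":{"type":"array"},"jaw":{"type":"number"}},"required":["commands"]}

```bash
mkdir -p pics; ls
python3 - <<'E'
from plant import status, viewer
import cv2
print(status.get_obs())
for n in("scene","top"):
    print(viewer.camera_params(n)); cv2.imwrite(f"pics/{n}0.png",viewer.capture(n)[:,:,::-1])
E
```

```text
pics
{'time': 0.0, 'joint_positions': array([-1.44597682e+00,  3.42701031e-01,  1.52500935e+00, -5.06908630e-06,
        1.27544089e+00, -1.45995589e-01]), 'dq': array([ 0.00152689, -0.00069568, -0.00106517, -0.00013307,  0.00028084,
        0.00027131]), 'tau': array([ 3.24854584e-03, -4.31232798e+01, -2.44221890e+01,  7.20433728e-02,
        5.57705818e-02, -1.08338377e-04]), 'tool_pos': array([ 140.45140708, -505.71565629,  404.05870183]), 'tcp_rot': array([-3.14004991e+00, -2.21947796e-04,  2.70816401e-01]), 'contact_force': array([ 0.43986593, -0.18916195,  0.42817378]), 'moment': array([ 0.00726568,  0.05497928, -0.02683148]), 'grip_width': 91.54534269380585}
{'fov_y': 46.59659237502748, 'cx': 309.9970423611665, 'cy': 235.8726140795693, 'D': array([0.00131184, 0.        , 0.        , 0.        , 0.        ]), 'rvec': array([ 1.5231646 ,  2.13664311, -0.7515192 ]), 'tvec': array([ 180.0400138 , -304.66581674, 1804.74294644])}
{'fov_y': 51.6970378068017, 'cx': 322.3666088925638, 'cy': 240.09910665686218, 'D': array([0.00381494, 0.        , 0.        , 0.        , 0.        ]), 'rvec': array([ 2.09988955, -2.11185803,  0.22086276]), 'tvec': array([   9.55114842,  556.13758449, 1093.22155028])}
```

View pics/scene0.png

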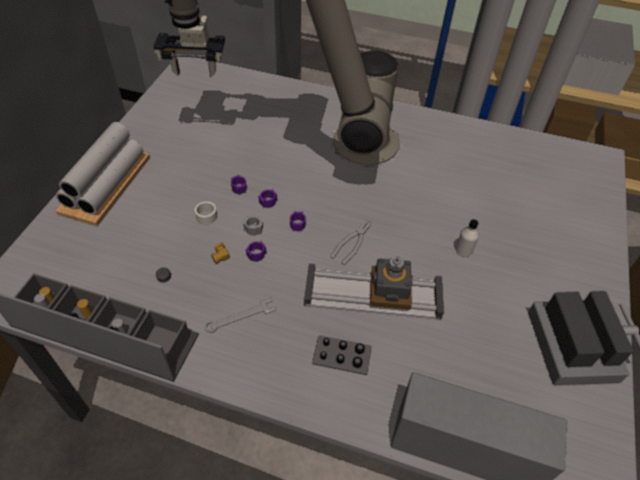

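View pics/top0.png

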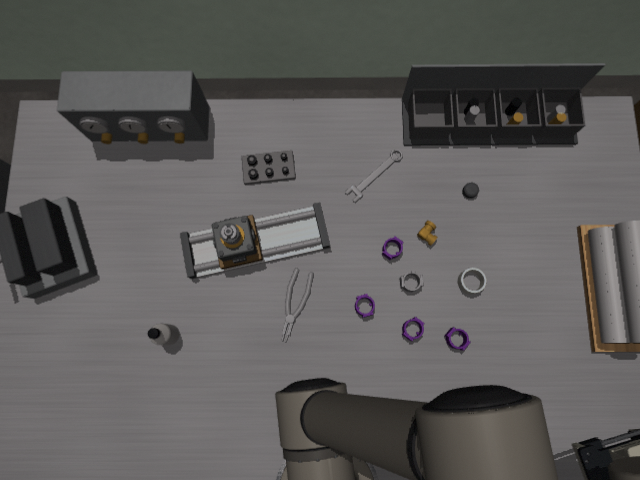

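Candidates in the top view: the grey ring at (411,282), purple look-alikes at (392,249), (365,306), (413,329) and (457,339), the white core at (472,281), and the rod nut at (471,190). I choose the grey one with ears and will check it in a crop.

Run:
```python
import cv2,numpy as np
t=cv2.imread("pics/top0.png");s=cv2.imread("pics/scene0.png")
def c(im,x,y,r,k): return cv2.resize(im[y-r:y+r,x-r:x+r],(k,k),interpolation=cv2.INTER_CUBIC)
o=np.vstack([np.hstack([c(t,411,282,20,300),c(t,234,238,30,300)]),np.hstack([c(s,254,226,20,300),c(s,396,275,30,300)])])
cv2.imwrite("pics/crop0.png",o)
```

```text
(no output)
```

View pics/crop0.png

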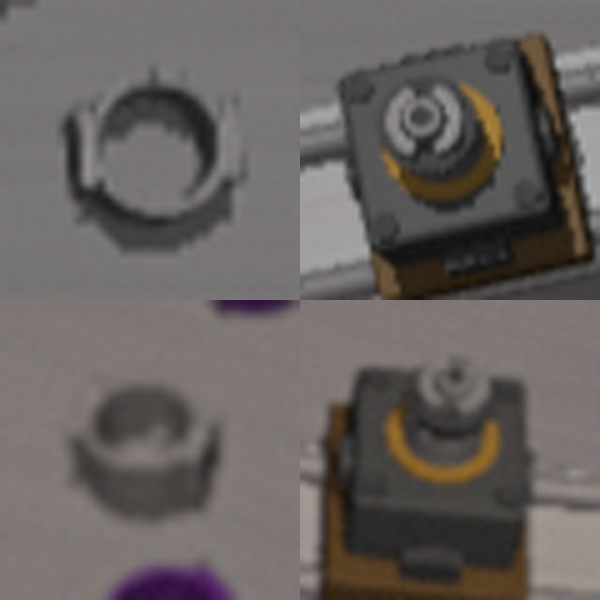

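The grey ring is plain steel with two ears, left and right in the top view, so it is the right one. Next I zoom in on the spigot and the ring for measuring.

Run:
```python
import cv2,numpy as np
t=cv2.imread("pics/top0.png");s=cv2.imread("pics/scene0.png")
def c(im,x,y,r,k):
    o=cv2.resize(im[y-r:y+r,x-r:x+r],(k,k),interpolation=cv2.INTER_CUBIC)
    st=k/(2*r)
    for i in range(0,2*r,4):
        cv2.putText(o,str(x-r+i),(int(i*st),8),0,.3,(0,255,255),1);cv2.putText(o,str(y-r+i),(0,int(i*st)+4),0,.3,(0,255,255),1)
        cv2.line(o,(int(i*st),10),(int(i*st),14),(0,255,255),1)
    return o
o=np.hstack([c(t,230,233,14,400),c(s,396,265,14,400)])
cv2.imwrite("pics/crop1.png",o)
o=np.hstack([c(t,411,282,14,400),c(s,254,226,14,400)])
cv2.imwrite("pics/crop2.png",o)
```

```text
(no output)
```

View pics/crop1.png

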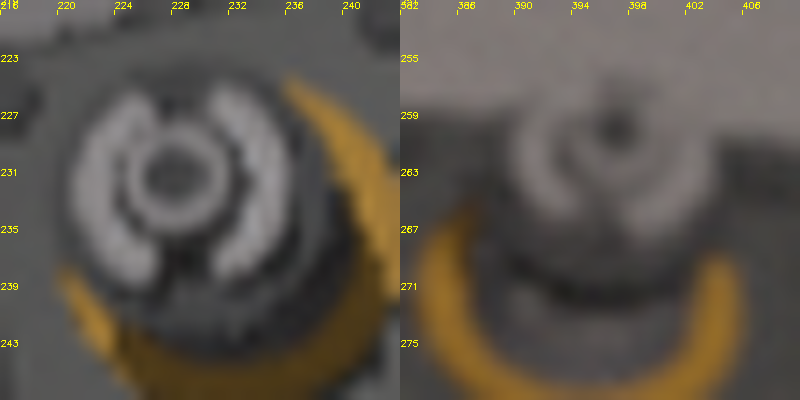

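View pics/crop2.png

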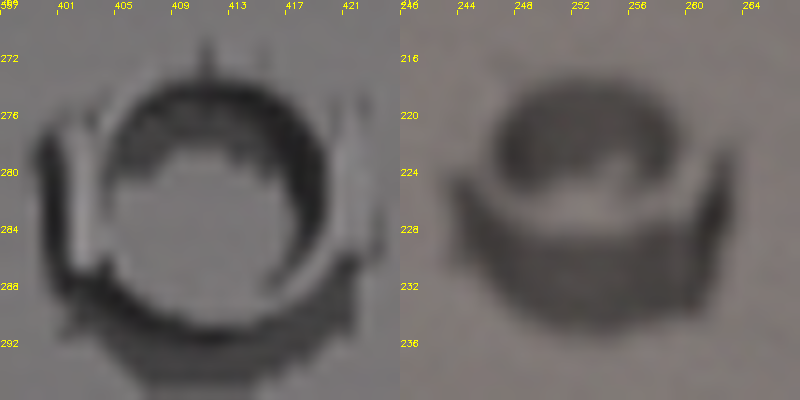

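```bash
cat > h.py <<'E'
import cv2,numpy as np
from plant import status,viewer,ticket
P={}
for n in("scene","top"):
    p=viewer.camera_params(n); f=240/np.tan(np.radians(p["fov_y"])/2)
    P[n]=dict(K=np.array([[f,0,p["cx"]],[0,f,p["cy"]],[0,0,1.]]),D=p["D"],r=p["rvec"],t=p["tvec"],R=cv2.Rodrigues(p["rvec"])[0])
def proj(n,X):
    q=P[n]; return cv2.projectPoints(np.asarray(X,float).reshape(-1,3),q["r"],q["t"],q["K"],q["D"])[0].reshape(-1,2)
def ray(n,uv):
    q=P[n]; a=cv2.undistortPoints(np.array([[uv]],float),q["K"],q["D"]).ravel()
    d=q["R"].T@np.array([a[0],a[1],1]); c=-q["R"].T@q["t"]; return c,d
def atz(n,uv,z):
    c,d=ray(n,uv); return c+d*(z-c[2])/d[2]
def tri(a,b):
    A=[];B=[]
    for n,uv in(("top",a),("scene",b)):
        c,d=ray(n,uv);d/=np.linalg.norm(d);M=np.eye(3)-np.outer(d,d);A.append(M);B.append(M@c)
    return np.linalg.lstsq(np.vstack(A),np.hstack(B),rcond=None)[0]
def circ(c,r,a0=0,a1=2*np.pi,n=60):
    a=np.linspace(a0,a1,n);return np.c_[c[0]+r*np.cos(a),c[1]+r*np.sin(a),np.full(n,c[2])]
E
python3 - <<'E'
from h import *
S=tri((228.2,231.2),(396.5,261.7));print("spigot tri",S,proj("top",S),proj("scene",S))
for z in(130,140,150,157,165):print(z,atz("top",(228.2,231.2),z),atz("scene",(396.5,261.7),z))
a=atz("top",(216+182/14.286-.5,219+105/14.286-.5),S[2]);b=atz("top",(216+188/14.286-.5,219+265/14.286-.5),S[2]);print("slot",a,b,np.arctan2(*(b-a)[[1,0]]))
print("ring tri",tri((411.7,281.8),(252.3,222.0)),atz("top",(411.7,281.8),32),atz("scene",(252.3,222.),32))
f=lambda u,v:(397+u/14.286-.5,268+v/14.286-.5)
a=atz("top",f(85,197),32);b=atz("top",f(356,192),32);print("ears",a,b,np.arctan2(*(b-a)[[1,0]]))
E
```

```text
spigot tri [557.87122587 209.48697384 147.75519283] [[227.94870047 231.24866728]] [[396.26660205 261.69925649]]
130 [562.19889324 212.50424685 130.        ] [543.80013842 209.32848595 130.        ]
140 [559.82027066 210.50151338 140.        ] [551.62289954 209.71093499 140.        ]
150 [557.44164808 208.4987799  150.        ] [559.44566065 210.09338403 150.        ]
157 [555.77661228 207.09686647 157.        ] [564.92159343 210.36109836 157.        ]
165 [553.87371422 205.49467968 165.        ] [571.17980232 210.66705759 165.        ]
slot [569.86100657 209.2829936  147.75519283] [545.03772866 207.50069837 147.75519283] -3.0699163015605784
ring tri [ 461.83514439 -203.0963173    26.62281312] [ 461.08615922 -201.9540838    32.        ] [ 466.06018196 -201.21411424   32.        ]
ears [ 462.40945136 -180.38743173   32.        ] [ 462.97910764 -224.75430263   32.        ] -1.5579573555847126
```

```bash
cat >> h.py <<'E'
def crop(n,im,x,y,r,k,curves):
    o=cv2.resize(im[y-r:y+r,x-r:x+r],(k,k),interpolation=cv2.INTER_CUBIC);s=k/(2*r)
    for X,col in curves:
        p=((proj(n,X)-[x-r,y-r]+.5)*s).round().astype(int)
        cv2.polylines(o,[p.reshape(-1,1,2)],False,col,1)
    return o
def ringc(x,y,yaw):
    R=np.array([[np.cos(yaw),-np.sin(yaw),0],[np.sin(yaw),np.cos(yaw),0],[0,0,1]]);o=np.array([x,y,0])
    L=[(circ((x,y,32),18.5),(0,255,0)),(circ((x,y,32),23),(0,255,255)),(circ((x,y,0),23),(255,255,0))]
    for sgn in(1,-1):
        for z,c in((32,(0,0,255)),(4,(255,0,255))):
            q=np.array([[-13,19,z],[-13,25,z],[13,25,z],[13,19,z]],float);q[:,1]*=sgn;L.append((q@R.T+o,c))
    return L
def headc(x,y,z,yaw,slot):
    R=np.array([[np.cos(yaw),-np.sin(yaw),0],[np.sin(yaw),np.cos(yaw),0],[0,0,1]]);o=np.array([x,y,z])
    L=[(circ((x,y,z),16.5),(0,255,0)),(circ((x,y,z+6),10),(0,255,255))]
    q=np.array([[-42,-42,-46],[42,-42,-46],[42,42,-46],[-42,42,-46],[-42,-42,-46]],float);L.append((q@R.T+o,(0,0,255)))
    q[:,2]=-96;L.append((q@R.T+o,(255,0,255)))
    c,s=np.cos(slot),np.sin(slot);L.append((np.array([[x-16.5*c,y-16.5*s,z],[x+16.5*c,y+16.5*s,z]]),(255,0,0)))
    return L
E
python3 - <<'E'
from h import *
t=cv2.imread("pics/top0.png");s=cv2.imread("pics/scene0.png")
L=ringc(463,-202,0.012)
a=np.hstack([crop("top",t,411,282,16,400,L),crop("scene",s,254,226,16,400,L)]);
cv2.imwrite("pics/ov_ring.png",a)
L=headc(558,209.5,148,0.15,0.072)
cv2.imwrite("pics/ov_head.png",np.hstack([crop("top",t,236,240,28,400,L),crop("scene",s,394,276,28,400,L)]))
E
```

```text
(no output)
```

View pics/ov_ring.png

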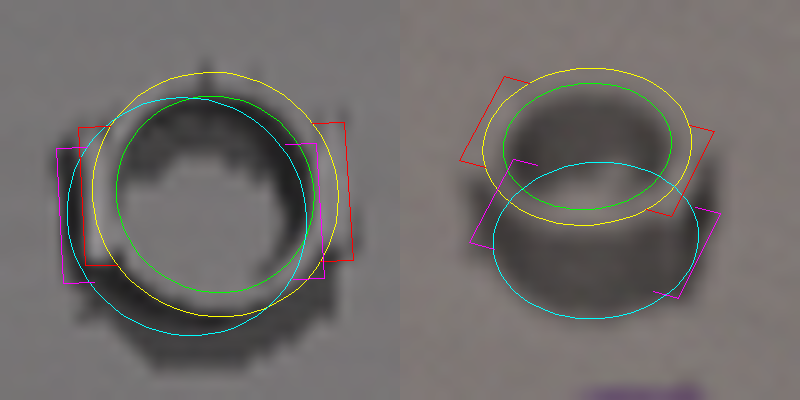

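View pics/ov_head.png

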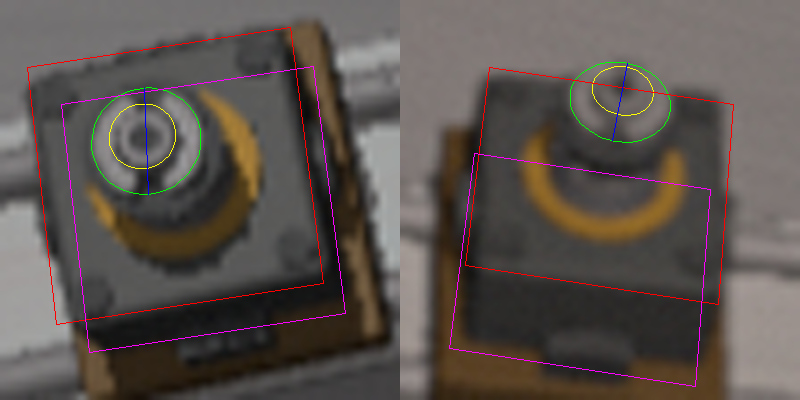

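```bash
cat >> h.py <<'E'
def plan(p,yaw,p1,yaw1,n):
    p=np.array(p,float);p1=np.array(p1,float);st=(p1-p)/n;tw=-np.degrees(yaw1-yaw)/n
    out=[]
    for i in range(n):
        x=np.array([np.cos(yaw),np.sin(yaw)]);y=np.array([np.sin(yaw),-np.cos(yaw)])
        o=[st[:2]@x/1e3,st[:2]@y/1e3,-st[2]/1e3]
        out.append((np.round(o,4).tolist(),round(tw,2)));yaw+=np.radians(-tw)
    for r in out:print(r)
E
python3 - <<'E'
from h import *
plan([140.459,-505.865,404.741],.2708,[464.5,-202,260],3.1536,20)
E
```

```text
([0.0197, -0.0103, 0.0072], np.float64(-8.26))
([0.021, -0.0074, 0.0072], np.float64(-8.26))
([0.0218, -0.0043, 0.0072], np.float64(-8.26))
([0.0222, -0.0011, 0.0072], np.float64(-8.26))
([0.0221, 0.0021, 0.0072], np.float64(-8.26))
([0.0216, 0.0052, 0.0072], np.float64(-8.26))
([0.0206, 0.0083, 0.0072], np.float64(-8.26))
([0.0192, 0.0112, 0.0072], np.float64(-8.26))
([0.0174, 0.0138, 0.0072], np.float64(-8.26))
([0.0152, 0.0162, 0.0072], np.float64(-8.26))
([0.0128, 0.0182, 0.0072], np.float64(-8.26))
([0.01, 0.0198, 0.0072], np.float64(-8.26))
([0.0071, 0.0211, 0.0072], np.float64(-8.26))
([0.004, 0.0219, 0.0072], np.float64(-8.26))
([0.0008, 0.0222, 0.0072], np.float64(-8.26))
([-0.0024, 0.0221, 0.0072], np.float64(-8.26))
([-0.0056, 0.0215, 0.0072], np.float64(-8.26))
([-0.0086, 0.0205, 0.0072], np.float64(-8.26))
([-0.0114, 0.019, 0.0072], np.float64(-8.26))
([-0.0141, 0.0172, 0.0072], np.float64(-8.26))
```

play_rows --commands '[{"offset": [0.0197, -0.0103, 0.0072], "twist": -8.26}, {"offset": [0.021, -0.0074, 0.0072], "twist": -8.26}, {"offset": [0.0218, -0.0043, 0.0072], "twist": -8.26}, {"offset": [0.0222, -0.0011, 0.0072], "twist": -8.26}, {"offset": [0.0221, 0.0021, 0.0072], "twist": -8.26}]' --jaw 0

```text
time: 0.6
tool_pos: [222.1, -429.1, 368.2]
tcp_rot: [-3.141, -0.0, 0.997]
contact_force: [-0.8, 0.1, 0.8]
grip_width: 92.0
```

play_rows --commands '[{"offset": [0.0216, 0.0052, 0.0072], "twist": -8.26}, {"offset": [0.0206, 0.0083, 0.0072], "twist": -8.26}, {"offset": [0.0192, 0.0112, 0.0072], "twist": -8.26}, {"offset": [0.0174, 0.0138, 0.0072], "twist": -8.26}, {"offset": [0.0152, 0.0162, 0.0072], "twist": -8.26}]'

```text
time: 1.1
tool_pos: [303.1, -353.1, 332.2]
tcp_rot: [-3.141, -0.0, 1.718]
contact_force: [0.7, 0.5, 0.7]
grip_width: 91.6
```

play_rows --commands '[{"offset": [0.0128, 0.0182, 0.0072], "twist": -8.26}, {"offset": [0.01, 0.0198, 0.0072], "twist": -8.26}, {"offset": [0.0071, 0.0211, 0.0072], "twist": -8.26}, {"offset": [0.004, 0.0219, 0.0072], "twist": -8.26}, {"offset": [0.0008, 0.0222, 0.0072], "twist": -8.26}]'

```text
time: 1.6
tool_pos: [384.1, -277.0, 296.2]
tcp_rot: [3.142, -0.001, 2.439]
contact_force: [-0.2, 0.2, 0.0]
grip_width: 92.0
```

play_rows --commands '[{"offset": [-0.0024, 0.0221, 0.0072], "twist": -8.26}, {"offset": [-0.0056, 0.0215, 0.0072], "twist": -8.26}, {"offset": [-0.0086, 0.0205, 0.0072], "twist": -8.26}, {"offset": [-0.0114, 0.019, 0.0072], "twist": -8.26}, {"offset": [-0.0141, 0.0172, 0.0072], "twist": -8.26}]'

```text
time: 2.1
tool_pos: [465.1, -201.0, 260.1]
tcp_rot: [3.141, -0.001, -3.123]
contact_force: [-0.4, -0.7, -0.6]
grip_width: 91.5
```

play_rows --commands '[{"offset": [0, 0, 0], "twist": 0}, {"offset": [0, 0, 0], "twist": 0}]'

```text
time: 2.3
tool_pos: [464.5, -201.6, 260.4]
tcp_rot: [3.141, -0.001, -3.131]
contact_force: [-0.1, 0.9, 0.4]
grip_width: 91.7
```

Run:
```python
from h import *
I={}
for n in("scene","top"):
    I[n]=viewer.capture(n)[:,:,::-1].copy();cv2.imwrite(f"pics/{n}1.png",I[n])
cv2.imwrite("pics/c1.png",np.hstack([cv2.resize(I["top"][240:320,370:450],(400,400),interpolation=2),cv2.resize(I["scene"][170:250,215:295],(400,400),interpolation=2)]))
```

```text
(no output)
```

View pics/c1.png

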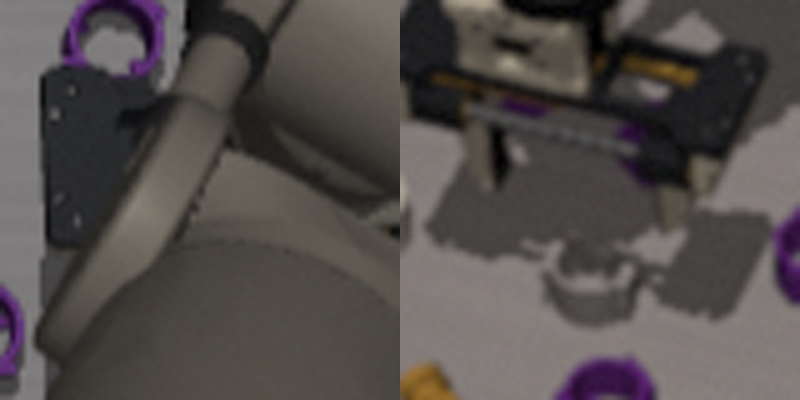

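The scene view (right) shows the gripper above and behind the ring at about (254,226). In the top view the arm hides the ring. I go down to just above it and look again.

play_rows --commands '[{"offset": [0, 0, 0.015], "twist": -0.5}, {"offset": [0, 0, 0.015], "twist": 0}, {"offset": [0, 0, 0.012], "twist": 0}, {"offset": [0, 0, 0], "twist": 0}, {"offset": [0, 0, 0], "twist": 0}]'

```text
time: 2.9
tool_pos: [464.5, -202.2, 218.9]
tcp_rot: [-3.142, -0.0, -3.122]
contact_force: [-0.0, 0.3, 1.1]
grip_width: 91.7
```

Run:
```python
from h import *
o=status.get_obs();print(o["tool_pos"],o["tcp_rot"])
s=viewer.capture("scene")[:,:,::-1].copy();cv2.imwrite("pics/scene2.png",s)
p=o["tool_pos"];yaw=o["tcp_rot"][2]
# fingertip pad rectangles at tip z, inner faces y=+-46, x +-9.5
R=np.array([[np.cos(yaw),-np.sin(yaw),0],[np.sin(yaw),np.cos(yaw),0],[0,0,1]])
tip=np.array([p[0],p[1],p[2]-178]);L=[]
for sg in(1,-1):
    q=np.array([[-9.5,46*sg,0],[9.5,46*sg,0],[9.5,46*sg,30],[-9.5,46*sg,30],[-9.5,46*sg,0]],float);L.append((q@R.T+tip,(0,255,0)))
L+=ringc(464.5,-202,0.012)
a=np.hstack([crop("scene",s,252,220,28,400,L),crop("scene",s,252,220,28,400,[])]);cv2.imwrite("pics/c2.png",a)
```

```text
[ 464.50961277 -202.21966535  218.91894763] [-3.14153239e+00 -3.65136304e-05 -3.12159579e+00]
```

View pics/c2.png

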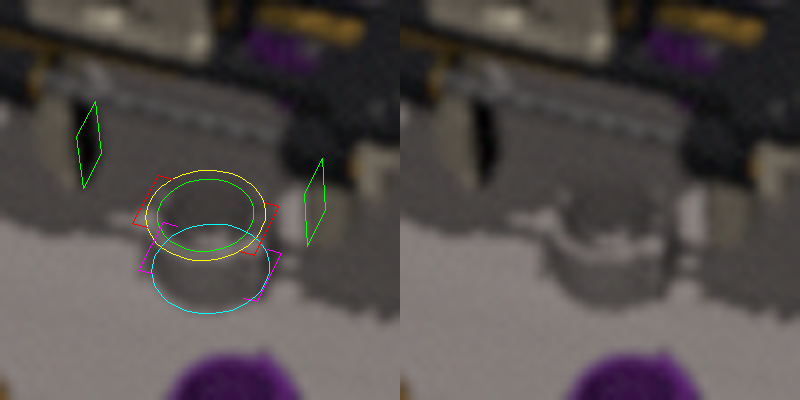

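The pad overlay matches the real pads and the ring overlay matches the ring, so I go down and grip.

play_rows --commands '[{"offset": [0, 0, 0.015], "twist": 0}, {"offset": [0, 0, 0.013], "twist": 0}, {"offset": [0, 0, 0.01], "twist": 0}, {"offset": [0, 0, 0], "twist": 0}, {"offset": [0, 0, 0], "twist": 0}]'

```text
time: 3.45
tool_pos: [464.8, -201.9, 181.1]
tcp_rot: [-3.141, 0.0, -3.12]
contact_force: [0.3, 0.3, 0.6]
grip_width: 92.1
```

play_rows --commands '[{"offset": [0, 0, 0], "twist": 0}, {"offset": [0, 0, 0], "twist": 0}, {"offset": [0, 0, 0], "twist": 0}, {"offset": [0, 0, 0], "twist": 0}, {"offset": [0, 0, 0], "twist": 0}]' --jaw 255

```text
time: 3.95
tool_pos: [464.6, -201.8, 180.8]
tcp_rot: [-3.141, 0.0, -3.12]
contact_force: [-0.7, 0.5, -0.3]
grip_width: 56.3
```

play_rows --commands '[{"offset": [0, 0, 0], "twist": 0}, {"offset": [0, 0, 0], "twist": 0}, {"offset": [0, 0, 0], "twist": 0}, {"offset": [0, 0, 0], "twist": 0}, {"offset": [0, 0, 0], "twist": 0}]'

```text
time: 4.45
tool_pos: [464.6, -201.8, 180.8]
tcp_rot: [-3.142, 0.0, -3.12]
contact_force: [0.5, -0.4, 2.3]
grip_width: 50.4
```

play_rows --commands '[{"offset": [0, 0, -0.02], "twist": 0}, {"offset": [0, 0, -0.04], "twist": 0}, {"offset": [0, 0, -0.04], "twist": 0}, {"offset": [0, 0, -0.04], "twist": 0}, {"offset": [0, 0, -0.04], "twist": 0}]'

```text
time: 4.95
tool_pos: [464.3, -201.6, 362.0]
tcp_rot: [3.141, -0.001, -3.12]
contact_force: [-0.3, -0.6, -1.8]
grip_width: 50.0
```

Run:
```python
from h import *
o=status.get_obs();print(o["tool_pos"],o["tcp_rot"],o["contact_force"],o["grip_width"])
plan([464.6,-201.9,361],-3.12,[557,209.5,378],-3.0696,15)
```

```text
[ 464.26677032 -201.58128222  362.04100018] [ 3.14129354e+00 -6.81004332e-04 -3.12039343e+00] [-0.32504166 -0.62108363 -1.8117026 ] 50.013067606854904
([-0.0068, 0.0273, -0.0011], np.float64(-0.19))
([-0.0068, 0.0273, -0.0011], np.float64(-0.19))
([-0.0069, 0.0272, -0.0011], np.float64(-0.19))
([-0.007, 0.0272, -0.0011], np.float64(-0.19))
([-0.0071, 0.0272, -0.0011], np.float64(-0.19))
([-0.0072, 0.0272, -0.0011], np.float64(-0.19))
([-0.0073, 0.0271, -0.0011], np.float64(-0.19))
([-0.0074, 0.0271, -0.0011], np.float64(-0.19))
([-0.0075, 0.0271, -0.0011], np.float64(-0.19))
([-0.0076, 0.0271, -0.0011], np.float64(-0.19))
([-0.0077, 0.027, -0.0011], np.float64(-0.19))
([-0.0078, 0.027, -0.0011], np.float64(-0.19))
([-0.0078, 0.027, -0.0011], np.float64(-0.19))
([-0.0079, 0.027, -0.0011], np.float64(-0.19))
([-0.008, 0.0269, -0.0011], np.float64(-0.19))
```

play_rows --commands '[{"offset": [-0.0068, 0.0273, -0.0011], "twist": -0.19}, {"offset": [-0.0068, 0.0273, -0.0011], "twist": -0.19}, {"offset": [-0.0069, 0.0272, -0.0011], "twist": -0.19}, {"offset": [-0.007, 0.0272, -0.0011], "twist": -0.19}, {"offset": [-0.0071, 0.0272, -0.0011], "twist": -0.19}]'

```text
time: 5.45
tool_pos: [495.4, -63.5, 365.9]
tcp_rot: [3.141, -0.001, -3.104]
contact_force: [0.6, 0.3, -1.5]
grip_width: 50.2
```

play_rows --commands '[{"offset": [-0.0072, 0.0272, -0.0011], "twist": -0.19}, {"offset": [-0.0073, 0.0271, -0.0011], "twist": -0.19}, {"offset": [-0.0074, 0.0271, -0.0011], "twist": -0.19}, {"offset": [-0.0075, 0.0271, -0.0011], "twist": -0.19}, {"offset": [-0.0076, 0.0271, -0.0011], "twist": -0.19}]'

```text
time: 5.95
tool_pos: [526.3, 73.6, 371.3]
tcp_rot: [-3.141, -0.001, -3.087]
contact_force: [1.3, 0.4, -1.9]
grip_width: 49.6
```

play_rows --commands '[{"offset": [-0.0077, 0.027, -0.0011], "twist": -0.19}, {"offset": [-0.0078, 0.027, -0.0011], "twist": -0.19}, {"offset": [-0.0078, 0.027, -0.0011], "twist": -0.19}, {"offset": [-0.0079, 0.027, -0.0011], "twist": -0.19}, {"offset": [-0.008, 0.0269, -0.0011], "twist": -0.19}]'

```text
time: 6.45
tool_pos: [557.3, 210.6, 376.6]
tcp_rot: [-3.141, -0.001, -3.07]
contact_force: [-0.3, 1.3, -1.6]
grip_width: 50.0
```

play_rows --commands '[{"offset": [0, 0, 0], "twist": 0}, {"offset": [0, 0, 0], "twist": 0}, {"offset": [0, 0, 0], "twist": 0}]'

```text
time: 6.75
tool_pos: [557.1, 208.7, 376.8]
tcp_rot: [-3.141, -0.001, -3.071]
contact_force: [0.0, -0.8, -2.0]
grip_width: 49.8
```

Run:
```python
from h import *
o=status.get_obs();print(o)
I={}
for n in("scene","top"):
    I[n]=viewer.capture(n)[:,:,::-1].copy();cv2.imwrite(f"pics/{n}3.png",I[n])
p=o["tool_pos"]
L=[(X+np.array([0,0,p[2]-181]),c) for X,c in ringc(p[0],p[1],o["tcp_rot"][2])]+headc(557,209.5,150,0.19,0.072)
cv2.imwrite("pics/c3.png",np.hstack([crop("scene",I["scene"],396,256,30,400,L),crop("scene",I["scene"],396,256,30,400,[])]))
```

```text
{'time': 6.75, 'joint_positions': array([ 2.29806703e-01,  4.92331626e-01,  1.36562493e+00, -5.02847277e-04,
        1.28479384e+00, -1.41128266e+00]), 'dq': array([-0.01017598, -0.00637019, -0.00023416,  0.00263171, -0.00168315,
        0.00192212]), 'tau': array([ 6.18359540e-01, -5.15268195e+01, -2.51361376e+01,  1.48672401e-02,
        8.37886753e-02, -1.67870367e-03]), 'tool_pos': array([557.09693606, 208.72031448, 376.78933999]), 'tcp_rot': array([-3.14093262e+00, -1.06647536e-03, -3.07115782e+00]), 'contact_force': array([ 0.02111625, -0.75974421, -1.97398609]), 'moment': array([ 0.09818292, -0.17119331, -0.01006642]), 'grip_width': 49.825627796189856}
```

View pics/c3.png

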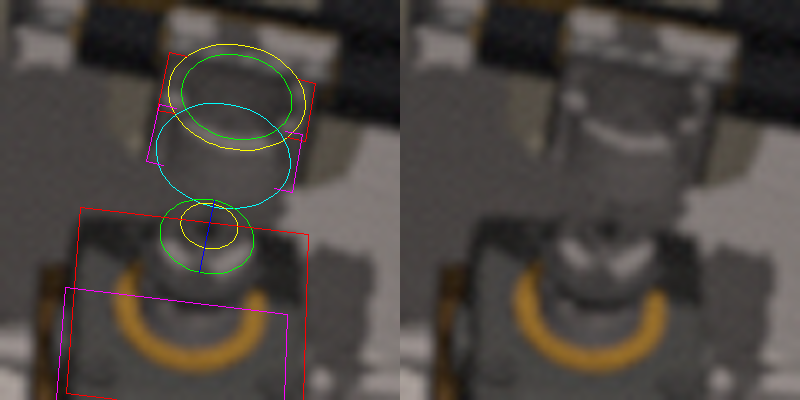

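View pics/top3.png

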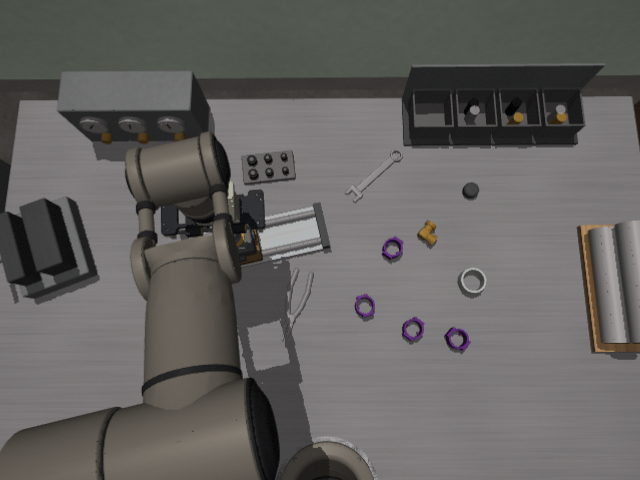

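The ring hangs above the spigot with matching overlays: flange at about (397,258) and held ring at about (396,242) in the scene view. I go down towards contact in small steps.

play_rows --commands '[{"offset": [0, 0, 0.012], "twist": 0}, {"offset": [0, 0, 0.012], "twist": 0}, {"offset": [0, 0, 0.008], "twist": 0}, {"offset": [0, 0, 0.002], "twist": 0}, {"offset": [0, 0, 0], "twist": 0}]'

```text
time: 7.35
tool_pos: [557.3, 209.4, 342.5]
tcp_rot: [-3.141, -0.001, -3.071]
contact_force: [0.9, -0.2, -1.8]
grip_width: 49.8
```

play_rows --commands '[{"offset": [0, 0, 0], "twist": 0}, {"offset": [0, 0, 0.001], "twist": 0}, {"offset": [0, 0, 0.001], "twist": 0}]'

```text
time: 7.65
tool_pos: [557.3, 209.5, 341.5]
tcp_rot: [3.142, 0.001, -3.071]
contact_force: [0.7, -0.8, -1.9]
grip_width: 50.0
```

Run:
```python
from h import *
o=status.get_obs();print(o["tool_pos"])
s=viewer.capture("scene")[:,:,::-1].copy();cv2.imwrite("pics/scene4.png",s)
p=o["tool_pos"]
L=[(X+np.array([0,0,p[2]-181]),c) for X,c in ringc(p[0],p[1],o["tcp_rot"][2])]+headc(557.3,209.5,150,0.19,0.072)[:1]
cv2.imwrite("pics/c4.png",np.hstack([crop("scene",s,396,256,20,400,L),crop("scene",s,396,256,20,400,[])]))
```

```text
[557.31859679 209.5176194  341.53830197]
```

View pics/c4.png

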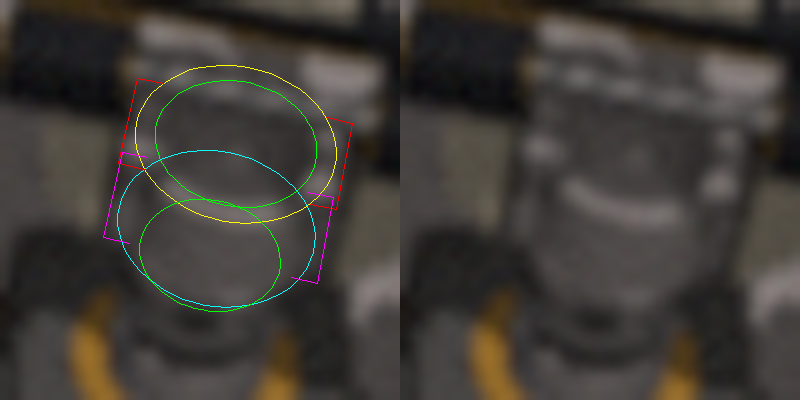

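play_rows --commands '[{"offset": [0, 0, 0.001], "twist": 0}, {"offset": [0, 0, 0.001], "twist": 0}, {"offset": [0, 0, 0.001], "twist": 0}]'

```text
time: 8.0
tool_pos: [557.3, 209.5, 338.1]
tcp_rot: [-3.142, 0.0, -3.071]
contact_force: [-0.4, -0.9, -1.2]
grip_width: 49.7
```

play_rows --commands '[{"offset": [0, 0, 0.001], "twist": 0}, {"offset": [0, 0, 0.001], "twist": 0}]'

```text
time: 8.2
tool_pos: [557.3, 209.5, 336.1]
tcp_rot: [-3.142, -0.0, -3.071]
contact_force: [-0.3, 0.1, -0.6]
grip_width: 50.0
```

play_rows --commands '[{"offset": [0, 0, 0.001], "twist": 0}, {"offset": [0, 0, 0.001], "twist": 0}]'

```text
time: 8.4
tool_pos: [557.2, 209.5, 334.0]
tcp_rot: [-3.142, -0.0, -3.071]
contact_force: [-0.2, 0.2, -2.5]
grip_width: 49.8
```

play_rows --commands '[{"offset": [0, 0, 0.001], "twist": 0}, {"offset": [0, 0, 0.001], "twist": 0}]'

```text
time: 8.6
tool_pos: [557.3, 209.5, 332.1]
tcp_rot: [-3.141, -0.0, -3.071]
contact_force: [-0.3, 1.0, -2.3]
grip_width: 50.0
```

play_rows --commands '[{"offset": [0, 0, 0.001], "twist": 0}, {"offset": [0, 0, 0], "twist": 0}]'

```text
time: 8.8
tool_pos: [557.2, 209.4, 331.0]
tcp_rot: [-3.141, -0.0, -3.071]
contact_force: [-0.3, -0.0, -1.5]
grip_width: 49.9
```

play_rows --commands '[{"offset": [0, 0, 0.001], "twist": 0}, {"offset": [0, 0, 0], "twist": 0}]'

```text
time: 9.0
tool_pos: [557.3, 209.5, 330.1]
tcp_rot: [-3.141, -0.0, -3.071]
contact_force: [-0.0, 1.1, -1.6]
grip_width: 50.2
```

play_rows --commands '[{"offset": [0, 0, 0.001], "twist": 0}, {"offset": [0, 0, 0], "twist": 0}]'

```text
time: 9.2
tool_pos: [557.2, 209.5, 329.1]
tcp_rot: [-3.141, -0.0, -3.071]
contact_force: [-0.4, -0.1, -1.4]
grip_width: 49.8
```

play_rows --commands '[{"offset": [0, 0, 0.001], "twist": 0}, {"offset": [0, 0, 0], "twist": 0}]'

```text
time: 9.4
tool_pos: [557.2, 209.5, 328.0]
tcp_rot: [-3.141, -0.0, -3.071]
contact_force: [0.5, 0.2, -2.2]
grip_width: 50.0
```

play_rows --commands '[{"offset": [0, 0, 0.001], "twist": 0}, {"offset": [0, 0, 0], "twist": 0}]'

```text
time: 9.6
tool_pos: [557.2, 209.5, 327.0]
tcp_rot: [-3.141, -0.0, -3.071]
contact_force: [-1.1, -0.4, -1.9]
grip_width: 50.2
```

play_rows --commands '[{"offset": [0, 0, 0.001], "twist": 0}, {"offset": [0, 0, 0], "twist": 0}]'

```text
time: 9.8
tool_pos: [557.2, 209.5, 326.0]
tcp_rot: [-3.141, -0.0, -3.071]
contact_force: [-0.2, 1.1, -1.7]
grip_width: 49.7
```

play_rows --commands '[{"offset": [0, 0, 0.001], "twist": 0}, {"offset": [0, 0, 0], "twist": 0}]'

```text
time: 10.0
tool_pos: [557.2, 209.5, 325.0]
tcp_rot: [-3.141, -0.0, -3.071]
contact_force: [-0.1, 1.3, -0.8]
grip_width: 50.1
```

play_rows --commands '[{"offset": [0, 0, 0.001], "twist": 0}, {"offset": [0, 0, 0], "twist": 0}]'

```text
time: 10.2
tool_pos: [557.2, 209.5, 324.0]
tcp_rot: [-3.141, -0.0, -3.071]
contact_force: [0.6, -0.8, -1.3]
grip_width: 50.2
```

play_rows --commands '[{"offset": [0, 0, 0.001], "twist": 0}, {"offset": [0, 0, 0], "twist": 0}]'

```text
time: 10.4
tool_pos: [557.2, 209.5, 323.0]
tcp_rot: [-3.141, -0.0, -3.071]
contact_force: [-0.7, 0.8, -1.3]
grip_width: 49.9
```

play_rows --commands '[{"offset": [0, 0, 0.001], "twist": 0}, {"offset": [0, 0, 0], "twist": 0}]'

```text
time: 10.6
tool_pos: [557.2, 209.5, 322.0]
tcp_rot: [-3.141, -0.0, -3.071]
contact_force: [-0.1, -0.8, -2.4]
grip_width: 50.1
```

play_rows --commands '[{"offset": [0, 0, 0.001], "twist": 0}, {"offset": [0, 0, 0], "twist": 0}]'

```text
time: 10.8
tool_pos: [557.3, 209.5, 321.1]
tcp_rot: [-3.142, 0.0, -3.071]
contact_force: [0.2, 0.0, -1.7]
grip_width: 49.7
```

play_rows --commands '[{"offset": [0, 0, 0.001], "twist": 0}, {"offset": [0, 0, 0], "twist": 0}]'

```text
time: 11.0
tool_pos: [557.3, 209.5, 320.3]
tcp_rot: [-3.142, 0.0, -3.071]
contact_force: [-0.2, 0.6, 0.2]
grip_width: 50.1
```

play_rows --commands '[{"offset": [0, 0, 0.001], "twist": 0}, {"offset": [0, 0, 0], "twist": 0}]'

```text
time: 11.2
tool_pos: [557.3, 209.5, 319.3]
tcp_rot: [-3.142, 0.0, -3.071]
contact_force: [-0.1, -0.5, 1.1]
grip_width: 50.1
```

play_rows --commands '[{"offset": [0, 0, 0.001], "twist": 0}, {"offset": [0, 0, 0], "twist": 0}]'

```text
time: 11.4
tool_pos: [557.3, 209.5, 318.3]
tcp_rot: [-3.142, 0.0, -3.071]
contact_force: [-1.5, -0.1, 1.9]
grip_width: 49.8
```

Run:
```python
from h import *
o=status.get_obs();print(o["tool_pos"])
s=viewer.capture("scene")[:,:,::-1].copy();cv2.imwrite("pics/scene5.png",s)
p=o["tool_pos"]
L=[(X+np.array([0,0,p[2]-181]),c) for X,c in ringc(p[0],p[1],o["tcp_rot"][2])]+headc(557.3,209.5,150,0.19,0.072)[:1]
cv2.imwrite("pics/c5.png",np.hstack([crop("scene",s,396,262,20,400,L),crop("scene",s,396,262,20,400,[])]))
```

```text
[557.29597807 209.48860371 318.30236336]
```

View pics/c5.png

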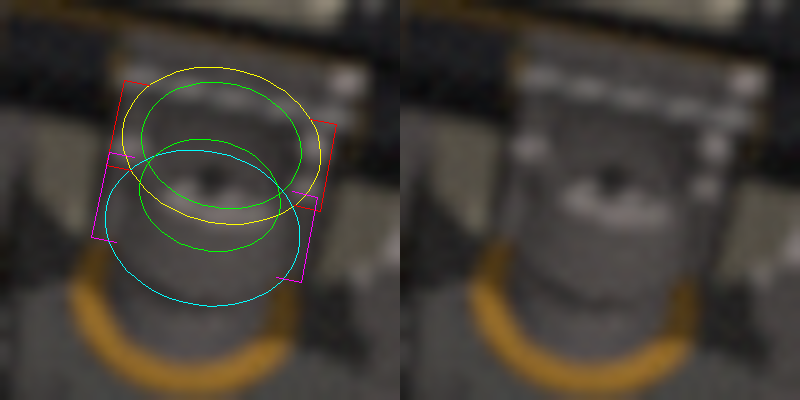

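The force rises about 1 N/mm from TCP z ≈ 320.8, so the lugs have passed the slots and the ring lies on the spring plate. The hard stop should then be near TCP z ≈ 309. I press on.

play_rows --commands '[{"offset": [0, 0, 0.001], "twist": 0}, {"offset": [0, 0, 0.001], "twist": 0}, {"offset": [0, 0, 0], "twist": 0}]'

```text
time: 11.75
tool_pos: [557.3, 209.5, 316.3]
tcp_rot: [-3.142, 0.0, -3.071]
contact_force: [-0.9, -0.4, 4.0]
grip_width: 49.9
```

play_rows --commands '[{"offset": [0, 0, 0.001], "twist": 0}, {"offset": [0, 0, 0.001], "twist": 0}, {"offset": [0, 0, 0], "twist": 0}]'

```text
time: 12.05
tool_pos: [557.3, 209.5, 314.4]
tcp_rot: [-3.142, 0.0, -3.071]
contact_force: [-1.6, -0.8, 6.5]
grip_width: 49.7
```

play_rows --commands '[{"offset": [0, 0, 0.001], "twist": 0}, {"offset": [0, 0, 0.001], "twist": 0}, {"offset": [0, 0, 0], "twist": 0}]'

```text
time: 12.35
tool_pos: [557.3, 209.5, 312.7]
tcp_rot: [-3.142, 0.001, -3.071]
contact_force: [-2.0, -0.6, 8.2]
grip_width: 49.9
```

play_rows --commands '[{"offset": [0, 0, 0.001], "twist": 0}, {"offset": [0, 0, 0], "twist": 0}]'

```text
time: 12.55
tool_pos: [557.3, 209.5, 311.8]
tcp_rot: [-3.142, 0.001, -3.071]
contact_force: [-2.3, -0.8, 8.2]
grip_width: 49.9
```

play_rows --commands '[{"offset": [0, 0, 0.001], "twist": 0}, {"offset": [0, 0, 0], "twist": 0}]'

```text
time: 12.75
tool_pos: [557.3, 209.5, 311.0]
tcp_rot: [-3.142, 0.001, -3.071]
contact_force: [-2.7, -1.2, 9.3]
grip_width: 50.2
```

play_rows --commands '[{"offset": [0, 0, 0.001], "twist": 0}, {"offset": [0, 0, 0], "twist": 0}]'

```text
time: 12.95
tool_pos: [557.3, 209.5, 310.1]
tcp_rot: [3.142, 0.001, -3.071]
contact_force: [-3.6, -0.0, 11.0]
grip_width: 49.6
```

play_rows --commands '[{"offset": [0, 0, 0.0005], "twist": 0}, {"offset": [0, 0, 0], "twist": 0}]'

```text
time: 13.15
tool_pos: [557.3, 209.5, 309.7]
tcp_rot: [3.142, 0.001, -3.071]
contact_force: [-3.2, -0.1, 10.7]
grip_width: 49.8
```

play_rows --commands '[{"offset": [0, 0, 0.0004], "twist": 2}, {"offset": [0, 0, 0], "twist": 3}, {"offset": [0, 0, 0], "twist": 3}]'

```text
time: 13.45
tool_pos: [557.6, 209.5, 309.7]
tcp_rot: [3.141, 0.003, 3.071]
contact_force: [-0.8, -0.8, 10.1]
grip_width: 49.9
```

Run:
```python
from plant import status
o=status.get_obs();print(o["tool_pos"],o["tcp_rot"],o["contact_force"],o["moment"])
```

```text
[557.62630275 209.52179879 309.67215678] [3.14108230e+00 2.83508765e-03 3.07112112e+00] [-0.81637458 -0.81750516 10.10098551] [-0.09634947  0.09165566  0.08683346]
```

play_rows --commands '[{"offset": [0, 0, 0], "twist": 3}, {"offset": [0, 0, 0], "twist": 3}, {"offset": [0, 0, 0], "twist": 3}]'

```text
time: 13.75
tool_pos: [557.8, 209.5, 309.8]
tcp_rot: [3.14, 0.004, 2.914]
contact_force: [-0.5, -1.4, 10.5]
grip_width: 50.2
```

Run:
```python
from plant import status
o=status.get_obs();print(o["tool_pos"],o["tcp_rot"],o["contact_force"],o["moment"])
```

```text
[557.83797278 209.47652403 309.79451462] [3.14039464 0.00350952 2.91394692] [-0.53534992 -1.36805703 10.46274803] [-0.17327692 -0.03699156  0.11722696]
```

play_rows --commands '[{"offset": [0, 0, 0], "twist": 4}, {"offset": [0, 0, 0], "twist": 4}, {"offset": [0, 0, 0], "twist": 4}, {"offset": [0, 0, 0], "twist": 4}, {"offset": [0, 0, 0], "twist": 4}]'

```text
time: 14.25
tool_pos: [558.0, 209.4, 309.9]
tcp_rot: [3.139, 0.003, 2.564]
contact_force: [0.7, -1.0, 10.6]
grip_width: 50.3
```

Run:
```python
from plant import status
o=status.get_obs();print(o["tool_pos"],o["tcp_rot"],o["contact_force"],o["moment"])
```

```text
[557.97307874 209.43787248 309.885263  ] [3.13902024 0.00336147 2.56419478] [ 0.65461056 -0.9612392  10.61210755] [-0.1243846  -0.11107945  0.09817292]
```

play_rows --commands '[{"offset": [0, 0, 0.0002], "twist": 4}, {"offset": [0, 0, 0], "twist": 4}, {"offset": [0, 0, 0], "twist": 4}, {"offset": [0, 0, 0], "twist": 4}, {"offset": [0, 0, 0], "twist": 4}]'

```text
time: 14.75
tool_pos: [558.0, 209.3, 309.7]
tcp_rot: [3.138, 0.002, 2.215]
contact_force: [0.2, -1.7, 10.4]
grip_width: 50.2
```

play_rows --commands '[{"offset": [0, 0, 0], "twist": 4}, {"offset": [0, 0, 0], "twist": 4}, {"offset": [0, 0, 0], "twist": 4}]'

```text
time: 15.05
tool_pos: [557.9, 209.3, 309.6]
tcp_rot: [3.138, 0.002, 2.006]
contact_force: [0.3, -1.8, 11.2]
grip_width: 49.8
```

Run:
```python
from plant import status
o=status.get_obs();print(o["tool_pos"],o["tcp_rot"],o["contact_force"],o["moment"])
```

```text
[557.92681295 209.27175245 309.64978352] [3.13809228e+00 1.70942024e-03 2.00564086e+00] [ 0.25427471 -1.80467927 11.24316951] [-0.30706651 -0.05312256  0.14643651]
```

play_rows --commands '[{"offset": [0, 0, 0], "twist": 3}, {"offset": [0, 0, 0], "twist": 3}, {"offset": [0, 0, 0], "twist": 3}]'

```text
time: 15.35
tool_pos: [557.9, 209.1, 309.6]
tcp_rot: [3.138, 0.001, 1.849]
contact_force: [-0.2, -2.8, 10.2]
grip_width: 50.1
```

Run:
```python
from plant import status
o=status.get_obs();print(o["tool_pos"],o["tcp_rot"],o["contact_force"],o["moment"])
```

```text
[557.88910027 209.14736205 309.60290144] [3.13813756e+00 1.34952479e-03 1.84924511e+00] [-0.18633686 -2.806009   10.17717039] [-0.44252874  0.05172057  0.21350914]
```

play_rows --commands '[{"offset": [0, 0, 0], "twist": 2}, {"offset": [0, 0, 0], "twist": 2}]'

```text
time: 15.55
tool_pos: [557.9, 209.1, 309.6]
tcp_rot: [3.138, 0.001, 1.78]
contact_force: [0.5, -3.2, 10.9]
grip_width: 50.2
```

Run:
```python
from plant import status
o=status.get_obs();print(o["tool_pos"],o["tcp_rot"],o["contact_force"],o["moment"])
```

```text
[557.88240799 209.14293055 309.58295958] [3.13816428e+00 1.14106999e-03 1.78019528e+00] [ 0.48766141 -3.15304178 10.86161077] [-0.48732222  0.05943778  0.13246858]
```

play_rows --commands '[{"offset": [0, 0, -0.001], "twist": 0}, {"offset": [0, 0, -0.001], "twist": 0}, {"offset": [0, 0, 0], "twist": 0}]'

```text
time: 15.85
tool_pos: [557.9, 209.1, 311.4]
tcp_rot: [3.138, 0.001, 1.781]
contact_force: [-0.9, -2.0, 9.6]
grip_width: 49.6
```

play_rows --commands '[{"offset": [0, 0, -0.001], "twist": 0}, {"offset": [0, 0, 0], "twist": 0}]'

```text
time: 16.05
tool_pos: [557.9, 209.1, 312.2]
tcp_rot: [3.138, 0.001, 1.781]
contact_force: [0.1, -3.1, 9.0]
grip_width: 50.1
```

play_rows --commands '[{"offset": [0, 0, -0.001], "twist": 0}, {"offset": [0, 0, 0], "twist": 0}]'

```text
time: 16.25
tool_pos: [557.9, 209.1, 313.0]
tcp_rot: [3.139, 0.001, 1.781]
contact_force: [0.3, -1.6, 8.2]
grip_width: 49.9
```

The ring rises freely past the 2 mm turning height, so it is in the notches. I keep easing up.

play_rows --commands '[{"offset": [0, 0, -0.001], "twist": 0}, {"offset": [0, 0, 0], "twist": 0}]'

```text
time: 16.45
tool_pos: [557.9, 209.2, 313.7]
tcp_rot: [3.139, 0.001, 1.781]
contact_force: [1.2, -3.0, 5.8]
grip_width: 50.3
```

play_rows --commands '[{"offset": [0, 0, -0.001], "twist": 0}, {"offset": [0, 0, 0], "twist": 0}]'

```text
time: 16.65
tool_pos: [557.6, 209.2, 314.6]
tcp_rot: [3.14, 0.001, 1.781]
contact_force: [1.3, -3.1, 7.1]
grip_width: 50.1
```

play_rows --commands '[{"offset": [0, 0, -0.001], "twist": 0}, {"offset": [0, 0, 0], "twist": 0}]'

```text
time: 16.85
tool_pos: [557.4, 209.3, 315.4]
tcp_rot: [3.141, 0.0, 1.781]
contact_force: [1.3, -1.9, 6.5]
grip_width: 49.9
```

play_rows --commands '[{"offset": [0, 0, -0.0007], "twist": 0}, {"offset": [0, 0, 0], "twist": 0}]'

```text
time: 17.05
tool_pos: [557.3, 209.4, 315.9]
tcp_rot: [3.141, 0.0, 1.781]
contact_force: [0.6, -3.3, 4.8]
grip_width: 49.8
```

play_rows --commands '[{"offset": [0, 0, -0.0007], "twist": 0}, {"offset": [0, 0, 0], "twist": 0}]'

```text
time: 17.25
tool_pos: [557.3, 209.4, 316.2]
tcp_rot: [-3.141, 0.0, 1.781]
contact_force: [4.0, -2.8, 3.0]
grip_width: 50.0
```

Run:
```python
from plant import status
o=status.get_obs();print(o["tool_pos"],o["tcp_rot"],o["contact_force"],o["moment"])
```

```text
[557.30117659 209.44224809 316.2338265 ] [-3.14142023e+00  2.27341007e-04  1.78139592e+00] [ 4.04002664 -2.7576429   2.9856655 ] [-0.50962793 -0.60823405  0.02792009]
```

play_rows --commands '[{"offset": [0, 0, -0.0004], "twist": 0}, {"offset": [0, 0, 0], "twist": 0}]'

```text
time: 17.45
tool_pos: [557.3, 209.4, 316.4]
tcp_rot: [-3.141, 0.0, 1.781]
contact_force: [3.0, -3.2, -1.5]
grip_width: 50.1
```

Run:
```python
from plant import status
o=status.get_obs();print(o["tool_pos"],o["tcp_rot"],o["contact_force"],o["moment"])
```

```text
[557.3122861  209.42844046 316.37429727] [-3.14108113e+00  1.45913298e-04  1.78132759e+00] [ 3.01838036 -3.17547243 -1.48370799] [-0.4575954  -0.78605194  0.03171641]
```

The ring now stops against the notch roof about 6.8 mm above the bottom, with no vertical load on the tool. I open the jaws.

play_rows --commands '[{"offset": [0, 0, 0], "twist": 0}, {"offset": [0, 0, 0], "twist": 0}, {"offset": [0, 0, 0], "twist": 0}, {"offset": [0, 0, 0], "twist": 0}, {"offset": [0, 0, 0], "twist": 0}]' --jaw 0

```text
time: 17.95
tool_pos: [557.1, 209.6, 316.8]
tcp_rot: [-3.141, -0.0, 1.781]
contact_force: [-0.2, 0.0, -0.2]
grip_width: 85.3
```

play_rows --commands '[{"offset": [0, 0, 0], "twist": 0}, {"offset": [0, 0, 0], "twist": 0}, {"offset": [0, 0, 0], "twist": 0}, {"offset": [0, 0, 0], "twist": 0}, {"offset": [0, 0, 0], "twist": 0}]'

```text
time: 18.45
tool_pos: [557.3, 209.4, 316.9]
tcp_rot: [3.142, 0.0, 1.781]
contact_force: [-0.5, -0.9, 0.4]
grip_width: 91.7
```

play_rows --commands '[{"offset": [0, 0, -0.01], "twist": 0}, {"offset": [0, 0, -0.02], "twist": 0}, {"offset": [0, 0, -0.03], "twist": 0}, {"offset": [0, 0, -0.03], "twist": 0}, {"offset": [0, 0, -0.03], "twist": 0}]'

```text
time: 18.95
tool_pos: [557.0, 209.4, 439.0]
tcp_rot: [3.141, 0.0, 1.781]
contact_force: [0.5, 0.0, 0.7]
grip_width: 91.7
```

Now I move the arm aside so both cameras can check the ring.

play_rows --commands '[{"offset": [-0.03, 0, 0], "twist": 0}, {"offset": [-0.045, 0, 0], "twist": 0}, {"offset": [-0.045, 0, 0], "twist": 0}, {"offset": [-0.045, 0, 0], "twist": 0}, {"offset": [-0.045, 0, 0], "twist": 0}]'

```text
time: 19.45
tool_pos: [601.1, 2.5, 437.9]
tcp_rot: [3.141, 0.0, 1.782]
contact_force: [1.1, -0.2, -0.2]
grip_width: 91.7
```

play_rows --commands '[{"offset": [-0.045, 0, 0], "twist": 0}, {"offset": [-0.045, 0, 0], "twist": 0}, {"offset": [-0.03, 0, 0], "twist": 0}, {"offset": [0, 0, 0], "twist": 0}, {"offset": [0, 0, 0], "twist": 0}]'

```text
time: 19.95
tool_pos: [626.1, -113.8, 437.2]
tcp_rot: [3.141, -0.0, 1.78]
contact_force: [-0.8, 0.5, -0.1]
grip_width: 92.4
```

Run:
```python
from h import *
I={}
for n in("scene","top"):
    I[n]=viewer.capture(n)[:,:,::-1].copy();cv2.imwrite(f"pics/{n}9.png",I[n])
# underside at hardstop(128)+7=135
L=[(X+np.array([0,0,135]),c) for X,c in ringc(557.3,209.4,1.781)]
A=[crop("top",I["top"],230,236,20,400,L),crop("scene",I["scene"],396,264,20,400,L)]
B=[crop("top",I["top"],230,236,20,400,[]),crop("scene",I["scene"],396,264,20,400,[])]
cv2.imwrite("pics/c9.png",cv2.resize(np.vstack([np.hstack(A),np.hstack(B)]),(600,600)))
```

```text
(no output)
```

View pics/c9.png

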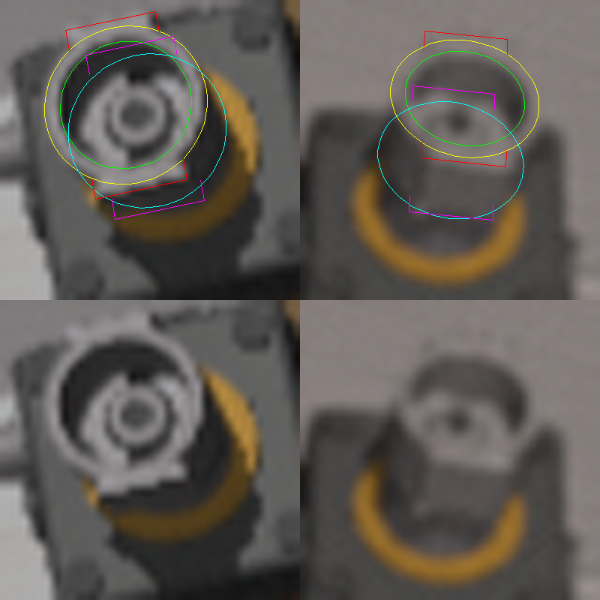

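View pics/top9.png

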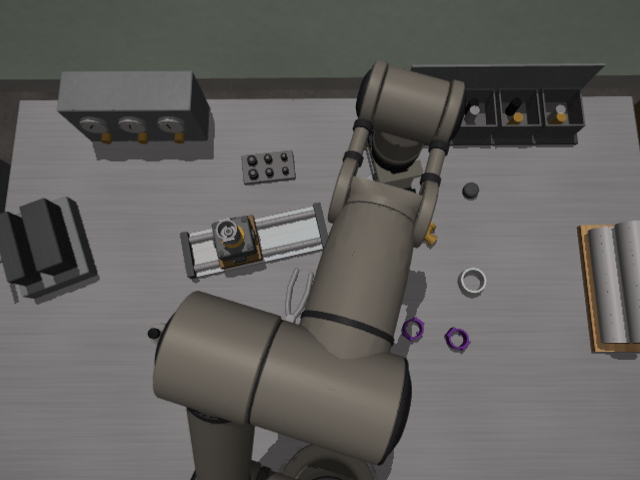

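Both views show the ring upright on the spigot, at about (228,234) in the top view and (398,260) in the scene view. The overlay at locked height fits to about a pixel, the ears are turned about 82° from entry, and the bystanders in view have not moved. I hand in.

Run:
```python
from plant import status,ticket
o=status.get_obs();print(o["time"],o["contact_force"],o["grip_width"]);print(ticket.close_job())
```

```text
20.05 [-0.26356503  0.51645049  0.08978173] 91.32438953616554
the job is handed in; nothing more can be done
None
```

The ring is on the spigot and locked, and I handed the job in at 20.05 s. I read the slot direction from the top view. The lugs entered without a search. I pressed the ring about 11 mm down against the spring (about 12 N net), turned it 1.43 rad clockwise, eased it up and opened the jaws.

**Checks that agreed:**
- **Lock height:** the ring rose freely past the 2 mm turning height and stopped firmly about 6.8 mm above its lowest position. The 7 mm expected when locked fits this.
- **Load:** the highest net push I read was about 13 N, and there was no vertical load left on the tool when I let go.
- **Final pictures:** both cameras show the ring upright and centred on the spigot at the locked height, with the gripper well clear. The bystanders in view were where they started.

**Checks that disagreed or were not made:**
- Midway through the rise, the spring force read 1–2 N higher than the height implied.
- The two cameras differed by about 4 mm in x.
- I did not try turning the ring back to test the lock.
- In the last top view the arm hid the wrench and part of the bottle, plier and elbow. I did not check those separately, but no contact was felt on the way.

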